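# Straighten the glass samples and hold the label holder home

### The job

First nudge the three glass paperweights on the sample shelf straight back, so that they stand in one row, flush and square against its back ledge. Then take the aluminium label holder out of its wooden block, push it down behind the steel lip on the shelf's front edge with the white card still facing the robot, without ramming it, until the sprung bar beneath is fully down, and finish while still holding it pressed home there: do not let go. Keep the paperweights in their row and leave the other things on the bench where they are.

Things in the scene. Friction and masses are not known exactly. Their poses are not given: they have to be found in the camera images.
- shelf: fixed low wooden sample shelf, a slab 150 (x) x 360 (y) x 50 mm high; origin at the centre of its underside, x points from its front edge to its back, z up. A ledge 16 mm high and 12 mm thick runs along the back of its top; the ledge's front face is at x = +63 mm. Its front face is at x = -75 mm.
- rail: fixed steel channel, 95 mm wide (y), on the shelf's front face at a spot that varies; open upward. Origin: centre of the slot, at bench level; x points to the shelf, z up. Slot 12 mm wide (x from -6 to +6 mm), 87 mm long (y). Back wall 46 mm high; front wall (the lip) 38 mm, flaring outward above to 48 mm; end walls 38 mm. A sprung brass bar lies in the slot.
- spring_bar (a joint): travel of the sprung bar, m: 0 free, 0.008 fully down at its stop. Free, its top is 22 mm above the rail's origin; fully down, 14 mm. It pushes up with 3.5 N when free and 9.1 N when fully down (700 N/m), so a holder that is let go comes back up.
- spring_bar_top (a point): centre of the sprung bar's top face, where the holder's lower edge presses
- stand: fixed light-wood block, 60 x 110 x 40 mm, on the bench to the left or right of the shelf; origin at the centre of its underside. Its slot, 11 mm (x) by 85 mm (y), 28 mm deep (floor at 12 mm), carries the label holder.
- label: loose aluminium label holder, an upright plate 8 mm thick (x), 80 mm wide (y), 80 mm tall, about 110 g, standing in the wooden block with its upper 52 mm free; origin at the centre of its lower edge, z up along it. A white card covers the upper part of its -x face.
- label_face (a point): a point 30 mm in front of the white card (on the holder's -x side), 54 mm above its lower edge: shows which way the card faces
- glass0: right glass paperweight on the shelf (seen from the robot): square foot 44 x 44 x 22 mm with a low dome, 35 mm tall, about 140 g, green glass; slides when pushed. Origin at the centre of its underside, x and y square to its sides; flush on the ledge, its origin is at shelf x = +41 mm.
- glass1: middle glass paperweight on the shelf (seen from the robot): square foot 44 x 44 x 22 mm with a low dome, 35 mm tall, about 140 g, green glass; slides when pushed. Origin at the centre of its underside, x and y square to its sides; flush on the ledge, its origin is at shelf x = +41 mm.
- glass2: left glass paperweight on the shelf (seen from the robot): square foot 44 x 44 x 22 mm with a low dome, 35 mm tall, about 140 g, green glass; slides when pushed. Origin at the centre of its underside, x and y square to its sides; flush on the ledge, its origin is at shelf x = +41 mm.
- vial: small amber glass jar with black cap, 30 mm across, 55 mm tall, standing near the shelf's left (+y) end; a bystander, origin at the centre of its underside
- brick: white kiln brick with a dark pad on top, 60 x 110 x 63 mm, on the bench beside the shelf, on the other side from the slotted block; a bystander, origin at the centre of its underside
- marver: spatula-like tool, 200 mm long, lying on the bench in front of the shelf; a bystander, origin at the middle of its length
- paddle: black graphite paddle with a wooden handle, 240 mm long, lying at the right; a bystander, origin between blade and handle
- rodjar: glass jar of glass rods, 76 mm across, 210 mm tall with the rods, at the far left; a bystander, origin at the centre of its underside
- pick: thin tool with a handle, 170 mm long, lying on the bench left of the shelf; a bystander, origin at the middle of its length
- beadring: thick glass ring, 44 mm across, 12 mm tall, on the bench right of the shelf; a bystander, origin at the centre of its underside

How it is judged (in metres and radians):
On the way, in this order (a step that is already met when the one before it is completed fails the run):
1. the three paperweights stand in a row, square against the back ledge, while the label holder is still in its wooden block (x of each of glass0, glass1, glass2 in the frame of shelf above 0.039 m and angle between the x axis of each of glass0, glass1, glass2 and the x axis of shelf, either way round below 0.09 rad and z of each of glass0, glass1, glass2 in the frame of shelf above 0.046 m and angle between each of glass0, glass1, glass2's own z axis and vertical below 0.06 rad and distance of label from where it was at the start of the episode below 0.02 m), for 0.2 s.
2. the label holder is held by the fingers, clear above its wooden block (height (world z) of label above 0.045 m and contact force between the fingers and label above 1 N), for 0.1 s.
At the end, for the whole second after the job is handed in: Label holder in the rail, card to the robot, within 7 deg of upright, 6 mm across and 8 mm along of centre, lower edge under 17.5 mm, sprung bar down over 6 mm, at rest, fingers on it (over 1.5 N). Paperweights on the shelf, within 2 mm of the ledge and 5 deg of square (value of joint spring_bar above 0.006 m and z of label in the frame of rail below 0.0175 m and x of label in the frame of rail between -0.006 and 0.006 m and y of label in the frame of rail between -0.008 and 0.008 m and angle between label's own z axis and vertical below 0.12 rad and x of label_face in the frame of rail below -0.015 m and contact force between the fingers and label above 1.5 N and linear speed of label below 0.02 m/s and x of each of glass0, glass1, glass2 in the frame of shelf above 0.039 m and angle between the x axis of each of glass0, glass1, glass2 and the x axis of shelf, either way round below 0.09 rad and z of each of glass0, glass1, glass2 in the frame of shelf above 0.046 m and angle between each of glass0, glass1, glass2's own z axis and vertical below 0.06 rad); the arm keeps its last pose, push and grip.
It fails at once if a bystander is moved more than 30 mm (distance of any of vial, brick, marver, paddle, rodjar, pick, beadring from where it was at the start of the episode above 0.03 m).
It fails at once if a paperweight falls off the shelf (z of any of glass0, glass1, glass2 in the frame of shelf below 0.03 m).
It fails at once if the label holder is rammed into the rail with more than 60 N (contact force between label and rail above 60 N).
It also fails if it takes over 72 s, if anything falls off the work surface, if the arm or the gripper's body presses on something with over 40 N, if the wrist force passes 120 N, or if a joint passes its speed limit or range.

### The arm

A 7-joint arm with a two-finger parallel gripper is mounted at the origin on the work surface. World frame = base frame: x ahead of the robot, y to its left, z up, the work surface at z = 0. Lengths are in mm, angles in rad, forces in N, time in s.
With the tool pointing down it reaches from about 400 to 900 mm from the base axis. Payload 5.6 kg.
Tool frame: the origin (TCP) lies between the finger pads; the fingertips stand 8 mm ahead of it and the grasp point (between the pads) lies 11 mm behind it; z points along the fingers, y is the line along which they close (so a half turn about z gives the same grasp; the last joint's range is limited). The gripper opens to 92 mm and grips with 3 to 60 N. Pads are 20 mm wide; open, the fingers measure 128 mm over their backs; the gripper's body (75 mm by 189 mm) begins 69 mm behind the grasp point.
Start: joints at [-1.146, 0.468, -0.012, 1.603, 0.006, 1.071, -0.056], TCP at [293.14, 580.153, 222.592] pointing down, gripper open.
Joint ranges: [-2.53, 2.53], [-0.31, 2.02], [-1.57, 1.55], [0.28, 2.44], [-1.29, 4.43], [0.15, 1.84], [-2.92, 2.92]. Speed limits (rad/s): [2.57, 2.57, 3.14, 3.14, 3.14, 3.14, 3.14].

### API

Orientations are given as a rotation vector (axis times angle).
In Python, from cell import robot, grip, kinematics, readout, read_camera, camera_info, ticket, spot_in, mark_of gives the robot as it stands. Calls block until the motion is done:
- robot.movep(position, orientation): joint-space move of the TCP to a pose.
- robot.servo_line(position, feed=150, rotation=None): straight line of the TCP; rotation=None keeps the orientation; feed is the mean speed in mm/s.
- robot.goto_joints(angles): joint-space move.
- grip(opening, newtons=None): opening from 0.0 (shut) to 1.0 (fully open); newtons is the grip in N (None keeps the last); returns when the fingers have stopped.
- robot.hold(seconds).
- kinematics.ik(position, orientation): joint angles nearest the present ones, or None.
- readout.observe(): the state.
- read_camera(name): name is "side" or "top" or "wrist"; returns (picture, depth): 480x640x3 uint8, red, green, blue; 480x640 float32, mm along the optical axis (not along the pixel's ray), 0 where there is no reading.
- camera_info(name): a dict with "camera_matrix" (3x3 intrinsics, pixels), "R" (3x3) and "t" (3): a world point X has camera coordinates R X + t. Camera axes: x right, y down, z forward; pixel columns grow to the right and rows downward; lengths in mm; the calibration is good to about 2 mm. A picture is of the moment at which its call begins: read the wrist's pose just before it. camera_info takes no time and is no camera call; for the wrist camera it gives the pose at the moment of the call.
A pose or a line that the arm cannot do raises robot.IKError and nothing moves.
- ticket.job_done(): hands the job in; it is judged then, once.
Trained networks look in the newest picture that a camera, given by its name, has taken for a name from the list of things; names that differ only in an ending like _2 or _b are one class to them, and where a whole thing is asked for, a point or a joint stands for the part that bears it (a point fixed in the world has none). Each returns a list of dicts, best first, with "p" (0 to 1); they miss things now and then, are a little off and sometimes report something else, mostly with a low value. They report only what shows in the picture. A call takes as long as a camera call.
- spot_in(camera, query): "xy" ([column, row] in pixels, amid what is visible of it).
- mark_of(camera, query): "xy" ([column, row] in pixels: a listed point, or the origin of a listed thing).
The state is a dict: "t": time; "joints": joint angles; "joint_velocities": joint speeds; "joint_torque": joint torques, N m; "tcp_pos": TCP position; "tcp_rot": TCP orientation; "contact_force": force on the tool from outside, world axes, zero at the start; "wrist_torque": the same for the moment, N m; "grip_width": opening from 0.0 (shut) to 1.0 (fully open); "grip_force": force on a finger pad.
Only numpy, scipy, OpenCV 4.12 (cv2) and the standard library are available. Lean on these libraries where they do the work, as an engineer would, in place of code of your own. Each camera call takes 0.05 s, during which the arm holds its last target. There are 200 camera calls.

## Working session

There is one attempt and no reset: what is moved stays moved. The work goes in short steps, each a Python script; the robot and the scene stay as the last script left them, time stands still between calls to the robot, and variables do not carry over. Pictures are saved under pics/ and viewed, at most 10 in all, crops included, and the job is handed in when it is done.

```bash
ls; mkdir -p pics; cat > h.py <<'E'
import numpy as np, cv2
from cell import *
from scipy.spatial.transform import Rotation as Ro
def shot(n,f=None):
    ci=camera_info(n); im,d=read_camera(n)
    if f: cv2.imwrite('pics/'+f,im[:,:,::-1])
    return im,d,ci
def cloud(d,ci):
    K=ci['camera_matrix'];v,u=np.mgrid[:480,:640]
    c=np.stack([(u-K[0][2])/K[0][0]*d,(v-K[1][2])/K[1][1]*d,d],-1)
    P=(c-np.array(ci['t']))@np.array(ci['R']); P[d<=0]=np.nan
    return P
def pix2z(xy,ci,z):
    K=np.array(ci['camera_matrix']);R=np.array(ci['R']);t=np.array(ci['t'])
    r=R.T@np.linalg.inv(K)@[xy[0],xy[1],1];o=-R.T@t
    return o+r*(z-o[2])/r[2]
E
python3 - <<'E'
from h import *
for n in ['side','top']:
    im,d,ci=shot(n,n+'0.png');P=cloud(d,ci);np.savez(n+'0',im=im,P=P,d=d)
    print(n,np.round(ci['camera_matrix'],1).tolist(),np.round(ci['R'],3).tolist(),np.round(ci['t'],1))
    for q in ['shelf','rail','spring_bar_top','stand','label','label_face','glass0','glass1','glass2','vial','brick','marver','pick','beadring']:
        for fn in (spot_in,mark_of):
            r=fn(n,q)[:3 if 'glass' in q else 1]
            print(q,fn.__name__,[(np.round(a['xy']).tolist(),round(a['p'],2),np.round(P[int(np.clip(a['xy'][1],0,479)),int(np.clip(a['xy'][0],0,639))]).tolist()) for a in r])
o=readout.observe();print(o['t'],o['tcp_pos'],o['tcp_rot'])
E
```

```text
cell.py
pics
side [[477.2, 0.0, 323.5], [0.0, 477.2, 254.4], [0.0, 0.0, 1.0]] [[0.907, -0.421, 0.011], [-0.214, -0.484, -0.848], [0.363, 0.767, -0.529]] [-574.6  128.1 1074. ]
shelf call [([326.0, 266.0], 0.6, [571.0, -142.0, 55.0])]
shelf call [([313.0, 259.0], 0.93, [544.0, -132.0, 76.0])]
rail call [([276.0, 246.0], 0.92, [513.0, 45.0, 22.0])]
rail call [([276.0, 256.0], 0.81, [501.0, 20.0, 8.0])]
spring_bar_top call []
spring_bar_top call []
stand call [([219.0, 208.0], 0.83, [426.0, 305.0, 39.0])]
stand call [([221.0, 211.0], 0.95, [429.0, 297.0, 28.0])]
label call []
label call [([223.0, 206.0], 0.51, [438.0, 313.0, 39.0])]
label_face call [([295.0, 207.0], 0.73, [600.0, 121.0, 87.0])]
label_face call []
glass0 call [([317.0, 261.0], 0.76, [551.0, -140.0, 73.0]), ([313.0, 243.0], 0.76, [576.0, -53.0, 73.0]), ([287.0, 228.0], 0.67, [544.0, 45.0, 71.0])]
glass0 call [([285.0, 231.0], 0.75, [538.0, 44.0, 66.0]), ([310.0, 244.0], 0.73, [567.0, -55.0, 70.0]), ([316.0, 264.0], 0.64, [544.0, -144.0, 69.0])]
glass1 call [([317.0, 261.0], 0.76, [551.0, -140.0, 73.0]), ([313.0, 243.0], 0
[... 2732 characters left out ...]
563.0, -126.0, 81.0])]
vial call [([228.0, 217.0], 0.56, [602.0, 131.0, 107.0])]
vial call [([414.0, 207.0], 0.56, [635.0, -352.0, 7.0])]
brick call [([419.0, 278.0], 0.83, [446.0, -348.0, 57.0])]
brick call [([417.0, 276.0], 0.63, [451.0, -342.0, 65.0])]
marver call [([279.0, 298.0], 0.76, [399.0, 12.0, 2.0])]
marver call [([295.0, 296.0], 0.57, [404.0, -28.0, -0.0])]
pick call [([158.0, 204.0], 0.95, [653.0, 331.0, 27.0])]
pick call [([147.0, 196.0], 0.83, [678.0, 366.0, 3.0])]
beadring call [([418.0, 206.0], 0.46, [638.0, -360.0, 7.0])]
beadring call [([270.0, 252.0], 0.64, [517.0, 34.0, 38.0])]
2.9 [293.13566321 580.12938639 222.5635349 ] [ 7.28260752e-01  3.05597653e+00 -7.30162699e-05]
```

```bash
python3 - <<'E'
import cv2
im=cv2.imread('pics/top0.png')[170:320,110:450]
cv2.imwrite('pics/topc.png',cv2.resize(im,(790,348),interpolation=cv2.INTER_CUBIC))
E
```

```text
(no output)
```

View pics/topc.png

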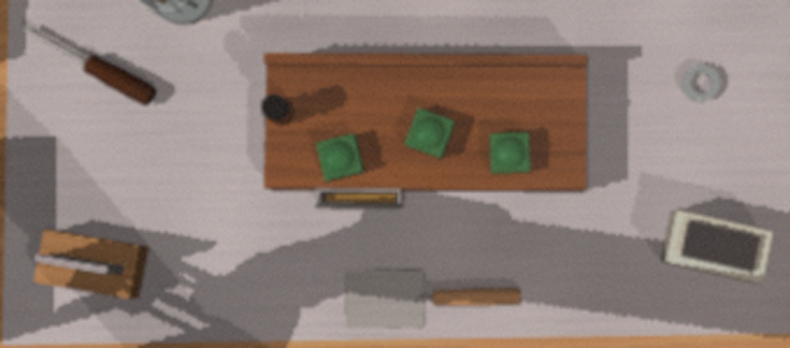

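View pics/side0.png

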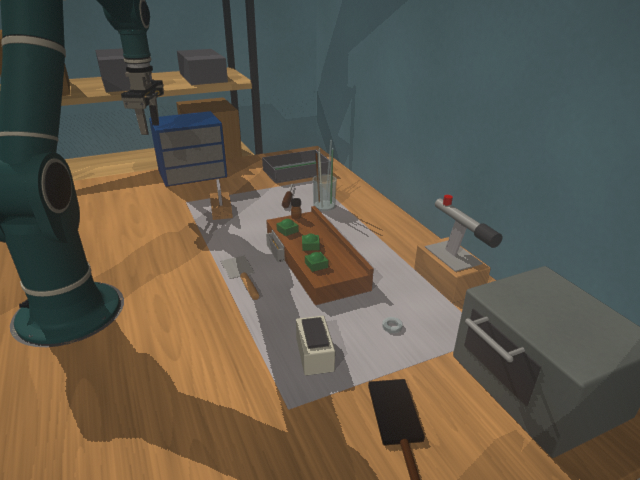

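```bash
cat >> h.py <<'E'
def rect(P,m):
    p=P[m][:,:2].astype(np.float32); r=cv2.minAreaRect(p); return np.round(r[0],1),np.round(r[1],1),round(r[2],1),len(p)
def blobs(P,im,zlo,zhi,box,extra=None,minn=15):
    m=(P[...,2]>zlo)&(P[...,2]<zhi)&(P[...,0]>box[0])&(P[...,0]<box[1])&(P[...,1]>box[2])&(P[...,1]<box[3])
    if extra is not None: m&=extra
    n,l,s,_=cv2.connectedComponentsWithStats(m.astype(np.uint8))
    return [rect(P,l==i) for i in range(1,n) if s[i,4]>=minn]
def green(im):
    i=im.astype(int); return (i[...,1]>1.4*i[...,0])&(i[...,1]>1.2*i[...,2])
E
python3 - <<'E'
from h import *
D=np.load('top0.npz');P,im=D['P'],D['im']
print('glass',blobs(P,im,60,95,(450,750,-250,180),green(im)))
print('shelf',blobs(P,im,44,75,(480,700,-260,190),None,300))
print('stand',blobs(P,im,33,46,(380,520,250,450)))
print('label',blobs(P,im,70,110,(380,520,250,450),None,5))
print('rail',blobs(P,im,10,48,(480,515,-50,120)))
ci=camera_info('wrist');print(np.round(ci['camera_matrix'],1).tolist())
o=readout.observe();R=Ro.from_rotvec(o['tcp_rot']).as_matrix();print(R.round(3))
C=-np.array(ci['R']).T@ci['t'];print('cam in tool',R.T@(C-o['tcp_pos']),(R.T@np.array(ci['R']).T).round(3))
# candidate poses
for yaw in (0,):
  for p in ([470,-20,330],[400,340,330],[500,40,330]):
    for s in (0,np.pi):
      rv=(Ro.from_euler('z',yaw+s)*Ro.from_euler('x',np.pi)).as_rotvec(); print(p,s,kinematics.ik(p,rv))
E
```

```text
glass [(array([578.2, -35.3]), array([40.3, 40.7]), 70.2, 247), (array([553. ,  63.3]), array([39.7, 40.5]), 13.3, 247), (array([ 554.7, -124.2]), array([38.4, 39. ]), 89.7, 235)]
shelf [(array([591.1, -28.4]), array([360.3, 153.2]), 88.7, 7371)]
stand [(array([439.3, 351.4]), array([113. ,  60.2]), 79.3, 805)]
label [(array([439.6, 352. ]), array([80.8,  8.4]), 79.0, 122)]
rail [(array([505.7,  47.4]), array([94.4, 19.6]), 89.2, 222)]
[[354.3, 0.0, 314.2], [0.0, 354.3, 244.7], [0.0, 0.0, 1.0]]
[[-0.893  0.451  0.   ]
 [ 0.451  0.893 -0.   ]
 [-0.    -0.    -1.   ]]
cam in tool [  80.6450462     0.73056408 -162.49645014] [[-0.    -0.958 -0.285]
 [ 1.     0.    -0.   ]
 [ 0.    -0.285  0.958]]
[470, -20, 330] 0 [-0.76758052  0.02927148  0.77160202  1.92839701 -0.0219639   1.19229393
 -1.55887155]
[470, -20, 330] 3.141592653589793 [-0.46589174  0.03846789  0.45632073  1.91441824 -0.01823559  1.19269631
  1.56766505]
[400, 340, 330] 0 [-1.25170392  0.15546756  0.55036732  1.80457697 -0.08681315  1.2054746
 -2.24644488]
[400, 340, 330] 3.141592653589793 [-0.74287587  0.16028702 -0.0287548   1.77419235  0.00490971  1.20718243
  0.79778787]
[500, 40, 330] 0 [-0.79211471  0.10875086  0.7113545   1.86176094 -0.07614998  1.19830164
 -1.62672475]
[500, 40, 330] 3.141592653589793 [-0.44175553  0.10555961  0.32291488  1.84341516 -0.03590538  1.19825504
  1.46335352]
```

```bash
cat >> h.py <<'E'
def down(yaw): return (Ro.from_euler('z',yaw)*Ro.from_euler('x',np.pi)).as_rotvec()
SY=np.deg2rad(-1.3)
E
python3 - <<'E'
from h import *
robot.movep([400,340,300],down(SY+np.pi))
im,d,ci=shot('wrist','w_label.png');np.savez('w_label',im=im,P=cloud(d,ci))
for q in ['label','label_face','stand']: print(q,[(a['xy'],a['p']) for a in mark_of('wrist',q)[:2]])
robot.movep([480,-10,300],down(SY+np.pi))
im,d,ci=shot('wrist','w_shelf.png');P=cloud(d,ci);np.savez('w_shelf',im=im,P=P)
for q in ['rail','spring_bar_top','shelf']: print(q,[(a['xy'],a['p'],P[int(a['xy'][1]),int(a['xy'][0])]) for a in mark_of('wrist',q)[:2]])
print('glass',blobs(P,im,60,95,(450,750,-250,180),green(im)))
print('ledge',blobs(P,im,61,71,(630,700,-260,190),None,100))
print('shelf',blobs(P,im,44,75,(520,700,-260,190),None,300))
print('rail',blobs(P,im,10,60,(470,515,-50,120)))
P=np.load('w_label.npz')['P']
print('stand',blobs(P,im,33,46,(380,520,250,450)))
print('label',blobs(P,im,75,110,(380,520,250,450),None,15))
print('label top',blobs(P,im,86,110,(380,520,250,450),None,15))
print(readout.observe()['t'])
i=np.hstack([cv2.imread('pics/w_label.png')[:,:],cv2.imread('pics/w_shelf.png')]);cv2.imwrite('pics/both.png',cv2.resize(i,(800,300),interpolation=cv2.INTER_AREA))
E
```

```text
label [([322.2, 236.7], 0.69), ([104.1, 331.4], 0.58)]
label_face []
stand [([321.8, 233.4], 0.64)]
rail [([353.1, 226.3], 0.71, array([501.7641437 ,  38.68027895,  43.12010308]))]
spring_bar_top [([358.2, 228.9], 0.8, array([509.40021657,  47.24439944,  23.03406367])), ([50.5, 186.8], 0.57, array([ 444.74461938, -309.59911874,   54.84613375]))]
shelf [([299.6, 279.4], 0.95, array([557.91892974, -27.64950619,  71.93329931]))]
glass [(array([553.1,  64.9]), array([44. , 43.1]), 12.2, 1359), (array([ 554.5, -121.6]), array([44.6, 42.7]), 90.0, 1133), (array([578.2, -34.1]), array([43.1, 44. ]), 69.1, 1309)]
ledge [(array([661.4, -11.2]), array([268.8,  13.2]), 88.9, 2038)]
shelf [(array([592.8, -28.3]), array([359.7, 149.6]), 88.9, 24480)]
rail [(array([505.5,  48.6]), array([95.3, 18.9]), 89.9, 986)]
stand [(array([440.2, 353.1]), array([110.1,  60.5]), 79.4, 2930)]
label [(array([439.9, 352.8]), array([79.5,  9.3]), 79.4, 815)]
label top [(array([440.2, 352.8]), array([79.5,  8.7]), 79.4, 600)]
5.7167
```

View pics/both.png

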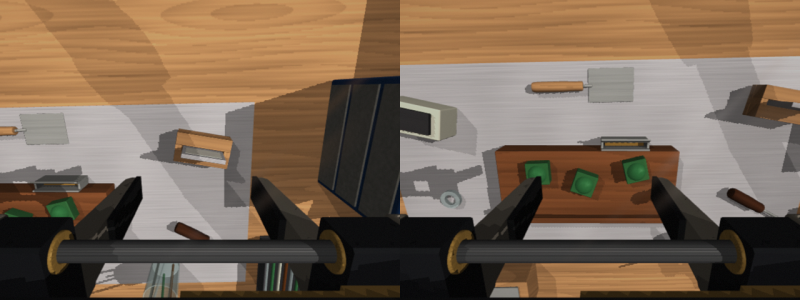

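```bash
python3 - <<'E'
from h import *
i=cv2.imread('pics/w_label.png')[180:300,250:410];cv2.imwrite('pics/lab.png',cv2.resize(i,(800,600),interpolation=cv2.INTER_CUBIC))
rv=down(SY+np.pi); c=np.array([592.8,-28.3]); ex=np.array([np.cos(SY),np.sin(SY)])
grip(0.10)
for g,back in (([554.5,-121.6],36),([578.2,-34.1],42),([553.1,64.9],40)):
    g=np.array(g); u=lambda s,z:[*(g+ex*s),z]
    robot.movep(u(-back,110),rv)
    robot.servo_line(u(-back,65),feed=120)
    f0=np.array(readout.observe()['contact_force'])
    S=(c-g)@ex   # shelf-centre offset along push
    s=S+19-10-8
    robot.servo_line(u(s,65),feed=50)
    for k in range(14):
        o=readout.observe(); f=-(np.array(o['contact_force'])-f0)[:2]@ex
        if abs(f)>7: break
        s+=1.5; robot.servo_line(u(s,65),feed=20)
    print('stop: tcp shelf x',round(s-S,1),'f',round(f,1),'t',o['t'])
    robot.servo_line(u(s-6,65),feed=60)
    robot.servo_line(u(s-6,110),feed=150)
robot.movep([480,20,300],rv)
im,d,ci=shot('wrist','w2.png');P=cloud(d,ci)
print('glass',blobs(P,im,60,95,(450,750,-250,180),green(im)))
E
```

```text
stop: tcp shelf x 11.5 f 8.2 t 11.7667
stop: tcp shelf x 13.0 f 11.8 t 16.8
stop: tcp shelf x 11.5 f 7.6 t 22.175
glass [(array([ 629.9, -123.6]), array([44.1, 42.4]), 88.0, 1112), (array([614., -46.]), array([3.4, 8. ]), 59.7, 25)]
```

View pics/lab.png

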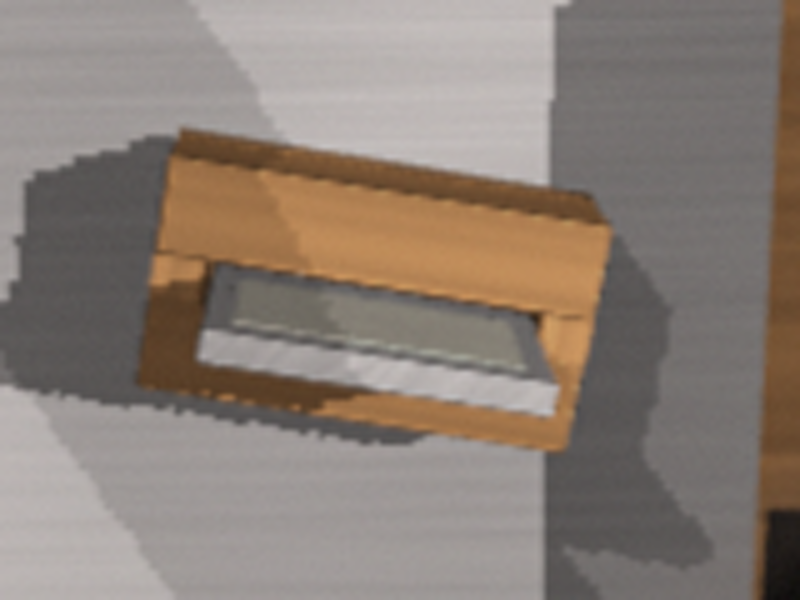

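View pics/w2.png

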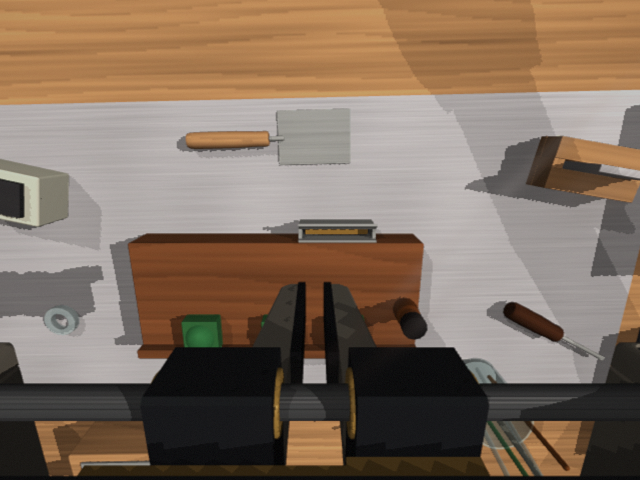

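```bash
python3 - <<'E'
from h import *
LY=np.deg2rad(-10.6)
best=None
for s in (np.pi/2,-np.pi/2):
    for p,y in (([440,352.8,200],LY),([440,352.8,62],LY),([507,48,150],SY),([507,48,64],SY)):
        print(round(s,2),p,np.round(kinematics.ik(p,down(y+s)),2))
robot.movep([420,330,220],down(LY-np.pi/2))
grip(0.6)
im,d,ci=shot('top','t2.png');P=cloud(d,ci)
print('glass',blobs(P,im,60,95,(450,750,-250,180),green(im)))
print('ledge',blobs(P,im,61,71,(640,700,-260,190),None,100), 'shelf',blobs(P,im,44,75,(480,700,-260,190),None,300))
im,d,ci=shot('wrist','w3.png');P=cloud(d,ci)
print('label top',blobs(P,im,86,100,(380,520,280,430),None,15))
print('stand',blobs(P,im,33,46,(380,520,250,450)))
print(readout.observe()['t'])
i=cv2.imread('pics/t2.png')[150:320,100:440];i=cv2.resize(i,(800,400),interpolation=cv2.INTER_CUBIC);cv2.imwrite('pics/t2c.png',i)
E
```

```text
1.57 [440, 352.8, 200] [-0.96  0.35  0.28  1.85 -0.11  0.95 -0.82]
1.57 [440, 352.8, 62] [-0.98  0.55  0.32  1.94 -0.26  0.69 -0.69]
1.57 [507, 48, 150] [-0.57  0.34  0.49  2.03 -0.22  0.81  0.03]
1.57 [507, 48, 64] [-0.52  0.49  0.45  2.08 -0.35  0.64  0.14]
-1.57 [440, 352.8, 200] [-0.77  0.35  0.04  1.84 -0.02  0.95  2.24]
-1.57 [440, 352.8, 62] [-0.77  0.54  0.04  1.93 -0.04  0.67  2.25]
-1.57 [507, 48, 150] [ 0.39  0.42 -0.67  1.97  0.34  0.86  2.66]
-1.57 [507, 48, 64] [ 0.38  0.58 -0.67  2.02  0.54  0.72  2.49]
glass [(array([635. ,  56.1]), array([39.3, 40.3]), 89.6, 251), (array([632.2, -27.1]), array([36.6, 42.6]), 89.7, 236), (array([ 631.7, -125.7]), array([38.5, 40.3]), 89.0, 251)]
ledge [(array([653.6, -30.4]), array([358.7,  27.5]), 89.0, 642)] shelf [(array([591.3, -28.6]), array([359.9, 152.8]), 88.9, 7332)]
label top [(array([440.1, 352. ]), array([79.2,  8.3]), 79.4, 819)]
stand [(array([440.2, 352.4]), array([110.4,  59.9]), 79.4, 5068), (array([432.8, 313.2]), array([0.7, 7.2]), 77.5, 19)]
25.9833
```

View pics/t2c.png

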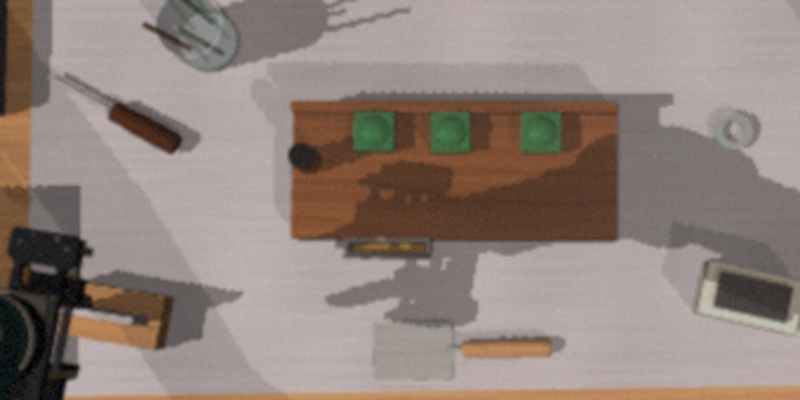

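View pics/w3.png

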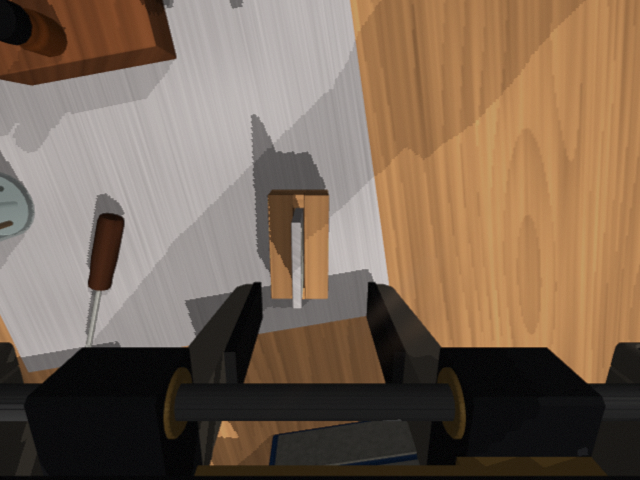

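```bash
python3 - <<'E'
from h import *
rv=down(np.deg2rad(-10.6)+np.pi/2); x,y=440.15,352.5
robot.movep([x,y,180],rv)
robot.servo_line([x,y,62],feed=100)
grip(0.0,40); o=readout.observe(); print(o['grip_width']*92,o['grip_force'],o['t'],np.round(o['contact_force'],1))
robot.servo_line([x,y,82],feed=60)
robot.servo_line([x,y,150],feed=120)
robot.hold(0.2); o=readout.observe(); print(o['grip_width']*92,o['grip_force'],o['tcp_pos'],o['t'],np.round(o['contact_force'],1))
robot.movep([506,48,185],down(SY+np.pi/2))
o=readout.observe();im,d,ci=shot('wrist','w4.png');P=cloud(d,ci);np.savez('w4',im=im,P=P);print(o['t'],o['joints'])
E
```

```text
7.672038980768727 39.99994933605194 30.5083 [-0.4 -0.2  0.9]
7.839168246846782 39.99967932701111 [439.73050732 352.13292385 149.17132206] 31.9083 [ 0.2 -0.  -0.8]
33.1 [-0.80630762  0.33153119  0.77925802  2.02006724 -0.29604804  0.90341333
  0.11068044]
```

View pics/w4.png

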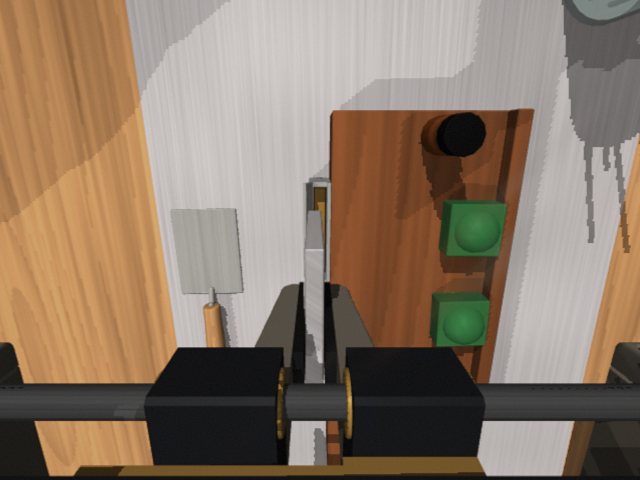

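```bash
python3 - <<'E'
from h import *
c=np.array([592.8,-28.3]);ex=np.array([np.cos(SY),np.sin(SY)]);ey=np.array([-ex[1],ex[0]])
for f in ('w_shelf','top0','w4'):
    D=np.load(f+'.npz');P=D['P'];q=P[...,:2]-c;X=q@ex;Y=q@ey;Z=P[...,2]
    print(f)
    lo,hi=(50,115) if f!='w4' else (95,112)
    m=(Y>lo)&(Y<hi)&(X>-105)&(X<-65)&(Z>-5)&(Z<65)
    for a in range(-100,-66,1):
        k=m&(X>=a)&(X<a+1)
        if k.sum()>3: print(a+.5,k.sum(),np.percentile(Z[k],[10,50,90]).round(0),end=' | ')
    # bar
    b=(X>-95)&(X<-76)&(Z>18)&(Z<26)&(Y>30)&(Y<130)
    print('\nbar',rect(np.dstack([X,Y]),b), 'tops', rect(np.dstack([X,Y]),(X>-110)&(X<-76.5)&(Z>30)&(Z<55)&(Y>0)&(Y<150)))
    im=D['im'];i=im.astype(int);br=(X>-95)&(X<-76)&(Y>20)&(Y<140)&(i[...,0]>i[...,2]*1.6)
    print('brass',rect(np.dstack([X,Y]),br&(Z<35)))
E
```

```text
w_shelf
-99.5 15 [-0.  1.  3.] | -98.5 42 [1. 1. 2.] | -97.5 103 [ 1. 46. 48.] | -96.5 92 [ 1. 48. 49.] | -95.5 16 [-0.  2. 48.] | -94.5 104 [ 1. 22. 47.] | -93.5 243 [ 2. 15. 26.] | -92.5 54 [42. 43. 44.] | -90.5 51 [38. 39. 40.] | -85.5 21 [23. 23. 24.] | -84.5 29 [21. 22. 22.] | -83.5 50 [21. 22. 23.] | -82.5 45 [22. 22. 23.] | -81.5 27 [21. 23. 24.] | -80.5 32 [21. 22. 24.] | -79.5 46 [21. 22. 23.] | -78.5 11 [22. 31. 46.] | -77.5 324 [20. 34. 45.] | -76.5 36 [45. 46. 48.] | -75.5 46 [45. 46. 47.] | -74.5 85 [46. 48. 50.] | -73.5 51 [48. 50. 51.] | -72.5 43 [49. 51. 51.] | -71.5 36 [49. 50. 51.] | -70.5 51 [49. 50. 51.] | -69.5 51 [50. 50. 51.] | -68.5 31 [50. 51. 52.] | -67.5 43 [49. 50. 60.] | -66.5 54 [49. 50. 58.] | 
bar (array([-85.6,  76.4]), array([17. , 92.2]), 0.1, 543) tops (array([-87.2,  74.7]), array([94.9, 21.3]), 90.0, 796)
brass (array([-81.5,  74.1]), array([79.3,  7.9]), 89.8, 318)
top0
-99.5 25 [0. 2. 7.] | -98.5 25 [44. 49. 51.] | -96.5 11 [46. 49. 51.] | -95.5 14 [42. 44. 49.] | -93.5 21 [41. 42. 46.] | -92.5 4 [37. 38. 40.] | -89.5 22 [18. 22. 24.] | -87.5 1
[... 729 characters left out ...]
 18 [21. 22. 23.] | -85.5 18 [22. 22. 23.] | -84.5 19 [21. 22. 23.] | -83.5 19 [21. 22. 23.] | -82.5 23 [22. 23. 23.] | -81.5 30 [22. 23. 24.] | -80.5 22 [21. 22. 24.] | -79.5 19 [22. 23. 23.] | -78.5 18 [21. 22. 22.] | -77.5 38 [14. 42. 46.] | -76.5 20 [46. 46. 47.] | -75.5 18 [46. 46. 47.] | -74.5 24 [46. 46. 49.] | -73.5 34 [48. 49. 50.] | -72.5 21 [49. 50. 51.] | -71.5 20 [50. 50. 51.] | -70.5 20 [50. 51. 51.] | -69.5 25 [50. 51. 51.] | -68.5 28 [49. 50. 51.] | -67.5 25 [49. 50. 51.] | -66.5 20 [49. 50. 51.] | 
bar (array([-77.3,  77.8]), array([16.3, 92.5]), 9.6, 361) tops (array([-87.2,  76.1]), array([21.3, 92.3]), 0.0, 647)
brass (array([-83.3,  87.1]), array([10.2, 54.8]), 0.1, 329)
```

```bash
python3 - <<'E'
from h import *
D=np.load('w4.npz');P=D['P'];o=readout.observe()
T=np.array(o['tcp_pos'])
c=np.array([592.8,-28.3]);ex=np.array([np.cos(SY),np.sin(SY)]);ey=np.array([-ex[1],ex[0]])
q=P[...,:2]-T[:2];X=q@ex;Y=q@ey;Z=P[...,2]
print(T,np.round(Ro.from_rotvec(o['tcp_rot']).as_matrix(),3).tolist())
m=(abs(X)<15)&(Y>5)&(Y<60)&(Z>T[2]-60)&(Z<T[2]+45)
for y in range(10,50,3):
    k=m&(Y>=y)&(Y<y+3)
    t=k&(Z>T[2]+26)
    if k.sum()>3: print(y,k.sum(),'top X',X[t].min().round(1) if t.any() else '',X[t].max().round(1) if t.any() else '','z',np.percentile(Z[k],[5,50,95]).round(1))
t=m&(Z>T[2]+26);print('top rect rel tcp',rect(np.dstack([X,Y]),t),'ymax',Y[m].max())
E
```

```text
[505.97329022  49.64285862 184.72877784] [[0.02, 1.0, -0.0], [1.0, -0.02, 0.0], [0.0, -0.0, -1.0]]
10 2205 top X -15.0 15.0 z [188.8 214.8 228.3]
13 138 top X -3.5 4.4 z [212.3 215.  216.1]
16 135 top X -3.4 4.4 z [213.9 215.1 216.2]
19 144 top X -3.4 4.4 z [213.5 214.9 215.9]
22 139 top X -3.4 4.4 z [212.8 215.2 216. ]
25 153 top X -3.4 4.3 z [213.5 215.1 216.1]
28 142 top X -3.3 4.3 z [207.6 215.  216. ]
31 146 top X -3.3 4.3 z [206.8 215.2 216.2]
34 147 top X -3.3 4.2 z [214.1 215.2 216.1]
37 388 top X -3.4 4.3 z [152.1 205.3 215.8]
40 403 top X -3.0 3.4 z [142.2 185.8 213. ]
top rect rel tcp (array([ 4.2, 21.1]), array([34.9, 28. ]), 67.7, 2901) ymax 40.584298660453975
```

```bash
python3 - <<'E'
from h import *
T=np.array([510.8,47.7])
rv=down(SY+np.pi/2)
robot.servo_line([*T,115],feed=100,rotation=rv); robot.hold(0.3)
o=readout.observe();f0=np.array(o['contact_force']);off=T-o['tcp_pos'][:2];print(o['tcp_pos'],off,f0.round(1),o['t'])
im,d,ci=shot('wrist','w5.png');np.savez('w5',P=cloud(d,ci),im=im,T=o['tcp_pos'])
for z in (104,98,94,90,86,82,78,75):
    robot.servo_line([*T,z],feed=30)
    o=readout.observe();f=np.array(o['contact_force'])-f0
    print(z,np.round(o['tcp_pos'],1),f.round(1),round(o['t'],1))
    if f[2]>6 or np.hypot(*f[:2])>8: print('stop');break
E
```

```text
[511.05530817  47.85774324 115.44130581] [-0.25530817 -0.15774324] [-0.7  0.  -1. ] 34.3
104 [510.7  47.5 103.8] [ 0.4 -0.1  0.3] 34.9
98 [510.6  47.7  97.8] [0.2 0.1 0.3] 35.2
94 [510.6  47.6  93.8] [ 0.5 -0.1  0.5] 35.5
90 [510.6  47.7  89.8] [ 0.3 -0.  -0.1] 35.8
86 [510.6  47.7  85.8] [ 0.3  0.5 -0.2] 36.1
82 [510.6  47.7  81.8] [ 1.5  0.1 -0.6] 36.4
78 [510.6  47.7  77.8] [0.5 0.8 0.9] 36.6
75 [510.7  47.7  74.8] [ 0.6 -0.2  0.1] 36.9
```

```bash
python3 - <<'E'
from h import *
T=np.array([510.8,47.7]); grip(0.0,60)
f0=np.array([-.7,0,-1.])
for z in np.arange(73,58,-1.):
    robot.servo_line([*T,z],feed=15); 
    o=readout.observe();f=np.array(o['contact_force'])-f0
    print(z,np.round(o['tcp_pos'],1),f.round(1),round(o['t'],1))
    if f[2]>15 or np.hypot(*f[:2])>12: print('stop');break
robot.hold(0.5)
o=readout.observe();f=np.array(o['contact_force'])-f0;print(np.round(o['tcp_pos'],1),f.round(1),o['grip_width']*92,o['grip_force'],o['t'])
im,d,ci=shot('wrist','w6.png');P=cloud(d,ci);T3=np.array(o['tcp_pos'])
k=(abs(P[...,0]-T3[0])<6)&(P[...,1]>T3[1]+16)&(P[...,1]<T3[1]+45)&(P[...,2]>80)&(P[...,2]<110)
print('label top z',np.percentile(P[k][:,2],[10,50,90]),rect(P,k))
im,d,ci=shot('top','t6.png');P=cloud(d,ci)
print('glass',blobs(P,im,60,95,(450,750,-250,180),green(im)))
E
```

```text
73.0 [510.7  47.7  72.9] [0.7 0.8 0.2] 37.4
72.0 [510.8  47.7  72. ] [0.2 0.2 0.2] 37.6
71.0 [510.8  47.7  71.2] [0.4 0.1 3.9] 37.9
70.0 [510.8  47.7  70.1] [-0.2 -1.   4.2] 38.1
69.0 [510.9  47.7  69. ] [-0.6  0.4  4.6] 38.4
68.0 [510.9  47.7  68. ] [-0.5 -0.1  6.2] 38.6
67.0 [510.9  47.7  67.1] [-1.1 -0.4  6.9] 38.9
66.0 [510.9  47.7  66.1] [-0.6  0.   6.8] 39.1
65.0 [510.9  47.7  65.2] [-0.7 -0.5  7.7] 39.4
64.0 [510.9  47.7  64.3] [-1.6 -0.8  9.1] 39.6
63.0 [510.9  47.7  63.9] [-2.5 -0.3 15.3] 39.9
stop
[511.   47.7  63.9] [-3.3 -0.2 15.7] 7.75263074084145 60.00628888607025 40.3833
label top z [87.51648738 94.09276816 94.93990832] (array([511.8,  76.1]), array([24.9,  8.4]), 88.6, 1351)
glass [(array([637.2,  56.3]), array([35.5, 39.7]), 0.3, 208), (array([632. , -28.1]), array([41.6, 38.9]), 0.1, 241), (array([ 631.1, -125.7]), array([38.5, 43.2]), 89.1, 250)]
```

View pics/w6.png

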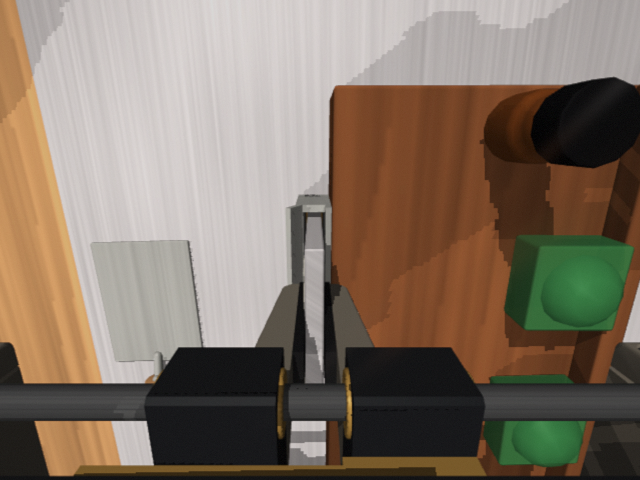

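The picture shows the holder seated in the rail, with its top edge around (315, 250). The label top is at z = 94 mm. The force climbed with the spring and then rose sharply at the stop. The paperweights at (567, 282) and (535, 420) are still in their row. I'm handing the job in while still pressing.

```bash
python3 -c "
from cell import *
print(ticket.job_done())"
```

```text
the job is handed in; nothing more can be done
None
```

I pushed the three paperweights back against the ledge, then pressed the label holder down in the rail with its card facing the robot and handed the job in at about 40 s with the gripper still holding it; no verdict came back.

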